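Rind check with counting frame and reading lens

ROBOT

A 6-joint arm with a two-finger parallel gripper is mounted at the origin on the work surface. World frame = base frame: x ahead of the robot, y to its left, z up, the work surface at z = 0. Lengths are in m, angles in rad, forces in N, time in s.
With the tool pointing down it reaches from about 0.275 to 0.825 m from the base axis. Payload 4.9 kg.
Tool frame: the origin (TCP) lies midway between the tips of the shut fingers; the grasp point (between the pads) lies 19 mm behind it (bot.grip_depth is the distance from the TCP to the grasp point, in m); z points along the fingers, y is the line along which they close (so a half turn about z gives the same grasp; the last joint's range is limited). The gripper opens to 85 mm and grips with 20 to 120 N. Pads are 22 mm wide; open, the fingers measure 114 mm over their backs; the gripper's body (76 mm by 85 mm) begins 54 mm behind the grasp point. The pads swing forward as they close: fully open they stand 13 mm farther back than shut.
Start: joints at [-1.284, 0.326, -0.193, 1.052, 0, 1.437], TCP at [0.225, -0.502, 0.231] pointing down, gripper open.
Joint ranges: [-2.65, 2.65], [-0.97, 1.79], [-1.3, 1.35], [-1.93, 2.1], [-1.47, 1.37], [-3.14, 3.14]. Speed limits (rad/s): [2.57, 2.57, 3.14, 3.14, 3.14, 3.14].

INTERFACE

Orientations are given as a unit quaternion [w, x, y, z].
In Python, from cell import bot gives the robot as it stands. Calls block until the motion is done:
- bot.move_pose(position, orientation): joint-space move of the TCP to a pose.
- bot.move_linear(position, speed=0.15, rotation=None, until_force=None): straight line of the TCP; rotation=None keeps the orientation; speed is the mean speed in m/s. With until_force (N) it stops when the force on the tool has changed by that much, and returns True; else False.
- bot.goto_joints(angles): joint-space move.
- bot.set_gripper(opening, grasp_force=None): opening from 0.0 (shut) to 1.0 (fully open); grasp_force is the grip in N (None keeps the last); returns when the fingers have stopped.
- bot.wait(seconds).
- bot.solve_ik(position, orientation): joint angles nearest the present ones, or None.
- bot.camera(name): name is "scene" or "top" or "wrist"; returns the picture (384x512x3 uint8, red, green, blue); there is no depth.
- bot.calibration(name): a dict with "mtx" (3x3 intrinsics, pixels), "extrinsics" (4x4, takes a point from world to camera coordinates); the wrist camera has in their place "hand_eye" (4x4, takes a point from camera to tool coordinates, whose origin is the TCP and whose axes are the flange's). Camera axes: x right, y down, z forward; pixel columns grow to the right and rows downward; lengths in m; the calibration is good to about 2 mm. A picture is of the moment at which its call begins: read the wrist's pose just before it. calibration takes no time and is no camera call.
A pose or a line that the arm cannot do raises bot.PlanningError and nothing moves.
- bot.close_job(): hands the job in; it is judged then, once.
Trained networks look in the newest picture that a camera, given by its name, has taken for a name from the list of things; names that differ only in an ending like _2 or _b are one class to them, and where a whole thing is asked for, a point or a joint stands for the part that bears it (a point fixed in the world has none). Each returns a list of dicts, best first, with "confidence" (0 to 1); they miss things now and then, are a little off and sometimes report something else, mostly with a low value. They report only what shows in the picture. A call takes as long as a camera call. They do not tell look-alikes from the thing itself.
- bot.search_frame(camera, thing): "bbox" ([left, top, width, height] in pixels, round what is visible of it).
Readings, each from a call of its own:
- bot.read_clock(): time.
- bot.read_joint_positions(): joint angles.
- bot.read_joint_vel(): joint speeds.
- bot.read_joint_efforts(): joint torques, N m.
- bot.read_position(): TCP position.
- bot.read_tool_rot(): TCP orientation.
- bot.read_ft_force(): force on the tool from outside, world axes, zero at the start.
- bot.read_moment(): the same for the moment, N m.
- bot.read_gripper_width(): opening from 0.0 (shut) to 1.0 (fully open).
- bot.read_finger_force(): force on a finger pad.
Only numpy, scipy, OpenCV 4.12 (cv2) and the standard library are available. Lean on these libraries where they do the work, as an engineer would, in place of code of your own. Each camera call takes 0.05 s, during which the arm holds its last target. There are 200 camera calls.

TASK

Lower the counting frame by its grip bar over the two pins of the inspection stand, without dropping it, until it lies flush on all four posts with the cheese showing in its window, and let go of it. Then take the reading lens by its handle and hold it level over the middle of the window, at the height of the black collar on the stand's rod, clear of the frame and the stand, and finish while holding it there. Do not let the lens touch the cheese, and leave the cheese, the collar and everything else on the table where they are.

Things in the scene. Friction and masses are not known exactly. Their poses are not given: they have to be found in the camera images.
- stand: Fixed stainless stand, base 220 x 165 mm, 12 mm high. Origin on the table under the middle of its four posts, +z up. Posts 16 mm thick at x, y = +-62 mm, flat tops 64 mm up. The two at x = -62 mm carry locating pins, 8 mm thick, 18 mm high, noses tapered. A rod 10 mm thick, top 227 mm up, at x = 115, y = 0 mm carries the collar. The cheese lies between the posts.
- pin_left (a point): Foot of the locating pin at stand x = -62, y = +62 mm: centre of the flat post top (64 mm above the table) that the frame must rest on.
- pin_right (a point): Foot of the locating pin at stand x = -62, y = -62 mm, likewise.
- focal_mark (a point): Middle of the black clamp collar (26 mm across, 12 mm high) on the stand's rod. Its height, set differently each time (135 to 170 mm above the table), marks the lens's focal height. It stays where it is clamped unless pushed.
- cheese: Square cheese, 100 x 100 x 48 mm, about 0.5 kg, lying loose on the base plate between the four posts, with about 4 mm to spare; its top is 60 mm above the table, 4 mm below the seated frame. Origin at the centre of its underside.
- frame: Counting frame lying flat: dark grey aluminium plate 150 x 150 x 5 mm, 0.2 to 0.35 kg, with a 73 mm square window. Origin: centre of the underside, +z up. Two 11 mm pin holes. White grip bar 12 mm thick (x), 70 mm long (y), at x = -55, y = 0 mm, z = 5 to 45 mm. It fits the pins one way only, its axes along the stand's axes (grip bar on the pin side).
- hole_left (a point): Centre of the pin hole at frame x = -62, y = +62 mm, at the plate's underside. Goes over pin_left.
- hole_right (a point): Centre of the pin hole at frame x = -62, y = -62 mm, at the plate's underside. Goes over pin_right.
- window (a point): Centre of the frame's square window, at the plate's top face (5 mm above its underside).
- loupe: Reading lens, 0.10 to 0.17 kg, lying flat: black round rim 90 mm across, 14 mm high, clear glass, straight flat-sided black handle along its -x. Origin: centre of the rim's underside, +z up. Handle 15 mm wide (y), 18 mm high (z = 0 to 18 mm), from x = -58 to -170 mm. Centre of mass at about x = -40 mm.
- lens (a point): Centre of the lens, at mid height of the rim (7 mm above its underside).
- handle (a point): Point on the axis of the lens's handle, 90 mm from the lens centre, 9 mm above the underside.
- cheese_b: Bystander: another 100 x 100 x 48 mm cheese, left part of the table's far side.
- cheese_c: Bystander: another 100 x 100 x 48 mm cheese, right part of the table's far side.
- trier: Bystander: steel cheese trier with a wooden T-handle 100 mm long, lying on the right.
- brush: Bystander: wooden rind brush 130 x 50 x 38 mm, lying between the robot and the stand.
- brine_bottle: Bystander: white plastic bottle, 68 mm across, 190 mm high, far left.
- bowl: Bystander: steel bowl, 140 mm across, 50 mm high, right side.
Things that resemble listed ones, but are neither listed nor needed, are in the scene too. What is shaped like the frame but orange is not meant.

How it is judged:
On the way, in this order (a step that is already met when the one before it is completed fails the run):
1. the frame, still held, is lowered with both holes over the pins to within 8 mm of the post tops (horizontal distance between hole_left and pin_left below 0.004 m and horizontal distance between hole_right and pin_right below 0.004 m and z of hole_left in the frame of pin_left below 0.008 m and z of hole_right in the frame of pin_right below 0.008 m and contact force between the fingers and frame above 0.5 N), for 0.05 s.
2. the frame lies flush on the posts over both pins, let go (horizontal distance between hole_left and pin_left below 0.003 m and horizontal distance between hole_right and pin_right below 0.003 m and z of hole_left in the frame of pin_left below 0.0025 m and z of hole_right in the frame of pin_right below 0.0025 m and angle between frame's own z axis and vertical below 0.025 rad and contact force between the arm and frame below 0.05 N), for 0.2 s.
At the end, for the whole second after the job is handed in: Frame let go, flush on the posts (2.5 mm, 0.025 rad) with its holes within 3 mm of the pins; the lens held still by the gripper alone, its centre within 15 mm of the window middle from above and 7 mm of the collar middle in height, tilted under 0.1 rad, touching neither stand nor frame (all of step 2 and horizontal distance between lens and window below 0.015 m and z of lens in the frame of focal_mark between -0.007 and 0.007 m and angle between loupe's own z axis and vertical below 0.1 rad and linear speed of loupe below 0.02 m/s and contact force between the fingers and loupe above 1 N and contact force between loupe and stand below 0.05 N and contact force between loupe and frame below 0.05 N); the arm keeps its last pose, push and grip.
It fails at once if the lens touches the cheese (contact force between loupe and cheese above 0.3 N).
It fails at once if the inspected cheese is moved by more than 8 mm (distance of cheese from where it was at the start of the episode above 0.008 m).
It fails at once if the collar is shifted by more than 4 mm (distance of focal_mark from where it was at the start of the episode above 0.004 m).
It fails at once if a bystander is moved by more than 20 mm (distance of any of cheese_b, cheese_c, trier, brush, brine_bottle, bowl from where it was at the start of the episode above 0.02 m).
It also fails if it takes over 56 s, if anything falls off the work surface, if the arm or the gripper's body presses on something with over 40 N, if the wrist force passes 120 N, or if a joint passes its speed limit or range.

## Working session

There is one attempt and no reset: what is moved stays moved. The work goes in short steps, each a Python script; the robot and the scene stay as the last script left them, time stands still between calls to the robot, and variables do not carry over. Pictures are saved under pics/ and viewed, at most 13 in all, crops included, and the job is handed in when it is done.

```bash
mkdir -p pics; ls
python3 - <<'E'
from cell import bot
import cv2,numpy as np
for c in ["top","scene"]:
    im=bot.camera(c); cv2.imwrite(f"pics/{c}0.png",cv2.resize(im[:,:,::-1],(800,600),interpolation=cv2.INTER_CUBIC))
    k=bot.calibration(c); print(c,k["mtx"].round(1).tolist(),k["extrinsics"].round(4).tolist())
    for t in ["frame","loupe","stand","cheese","handle","window","focal_mark","pin_left","hole_left"]:
        print(t,[(np.round(d["bbox"]).astype(int).tolist(),round(d["confidence"],2)) for d in bot.search_frame(c,t)[:4]])
print(bot.calibration("wrist")["hand_eye"].round(4).tolist(),bot.calibration("wrist")["mtx"].round(1).tolist(),bot.read_tool_rot())
E
```

```text
pics
top [[478.3, 0.0, 253.6], [0.0, 478.3, 190.8], [0.0, 0.0, 1.0]] [[-0.0242, -0.9997, 0.0063, -0.0605], [-0.9835, 0.0227, -0.1793, 0.5457], [0.1791, -0.0105, -0.9838, 1.6342], [0.0, 0.0, 0.0, 1.0]]
frame [([343, 246, 52, 44], 0.78), ([303, 195, 45, 38], 0.66), ([356, 154, 35, 36], 0.17)]
loupe [([138, 188, 29, 61], 0.94)]
stand [([201, 135, 53, 77], 0.69)]
cheese [([178, 116, 32, 27], 0.95), ([210, 168, 28, 33], 0.83), ([269, 114, 33, 30], 0.65), ([222, 143, 4, 6], 0.16)]
handle [([141, 191, 29, 63], 0.61)]
window [([341, 243, 54, 47], 0.61)]
focal_mark [([224, 138, 3, 11], 0.63)]
pin_left [([201, 135, 48, 79], 0.96)]
hole_left [([303, 197, 44, 36], 0.9), ([345, 242, 48, 50], 0.61)]
scene [[436.2, 0.0, 262.2], [0.0, 436.2, 190.1], [0.0, 0.0, 1.0]] [[0.704, 0.7102, 0.0061, -0.3488], [0.5451, -0.5348, -0.6457, -0.2594], [-0.4553, 0.4579, -0.7636, 1.6683], [0.0, 0.0, 0.0, 1.0]]
frame [([70, 210, 62, 53], 0.95), ([146, 217, 63, 59], 0.64)]
loupe []
stand [([254, 167, 76, 72], 0.65)]
cheese [([260, 258, 51, 52], 0.95), ([338, 195, 44, 43], 0.88), ([262, 180, 48, 32], 0.78)]
handle [([295, 125, 46, 35], 0.57)]
window [([143, 215, 73, 64], 0.67), ([70, 210, 58, 55], 0.58), ([310, 190, 16, 10], 0.25)]
focal_mark [([183, 285, 57, 42], 0.66)]
pin_left []
hole_left [([69, 207, 63, 60], 0.92), ([145, 219, 69, 59], 0.86), ([262, 260, 50, 49], 0.57)]
[[0.0006, -0.9551, -0.2962, 0.0768], [1.0, 0.0008, -0.0003, -0.0003], [0.0006, -0.2962, 0.9551, -0.1422], [0.0, 0.0, 0.0, 1.0]] [[281.1, 0.0, 259.1], [0.0, 281.1, 194.6], [0.0, 0.0, 1.0]] [-1.47436881e-05  9.77952221e-01  2.08828765e-01  1.09082811e-05]
```

View pics/top0.png

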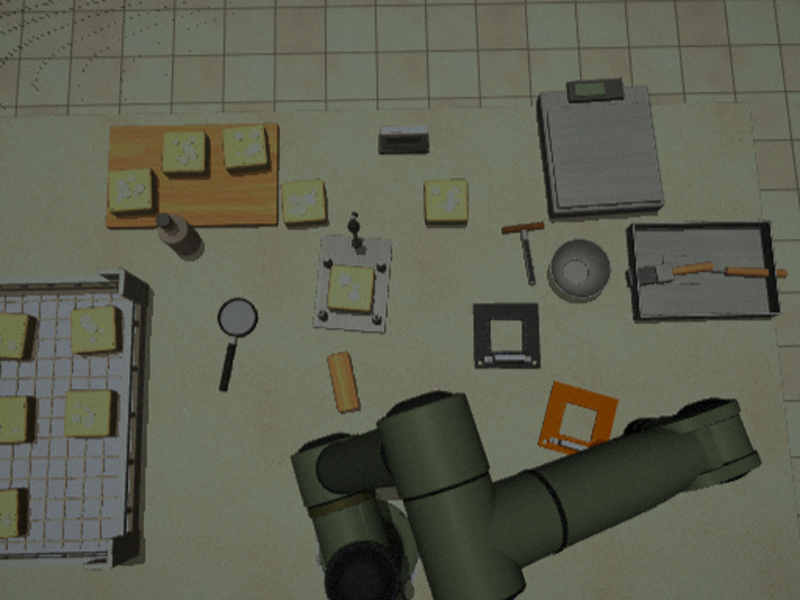

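View pics/scene0.png

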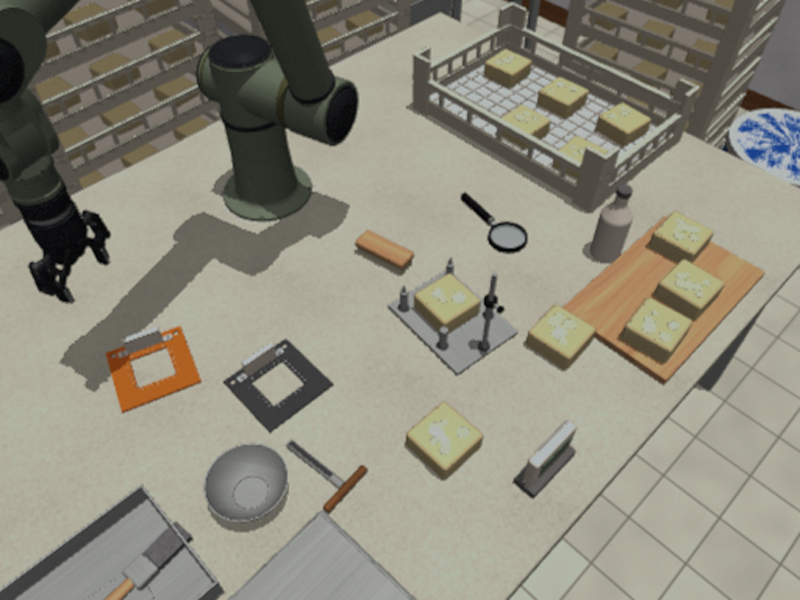

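The counting frame is the dark grey plate at top-view (507,335). The look-alike is the orange plate at (578,418), which the task excludes. The stand is at (352,285) and the lens at (238,318), with its handle toward (225,390). Next I'll take close wrist-camera looks at each.

```bash
cat > h.py <<'E'
from cell import bot
import cv2,numpy as np
from scipy.spatial.transform import Rotation as R
def rot(q): return R.from_quat([q[1],q[2],q[3],q[0]]).as_matrix()
def down(yaw): # tool x axis at yaw in world, z down
    M=np.array([[np.cos(yaw),np.sin(yaw),0],[np.sin(yaw),-np.cos(yaw),0],[0,0,-1.]])
    q=R.from_matrix(M).as_quat(); return [q[3],q[0],q[1],q[2]]
def cam(name,pose=None):  # K, world->cam 4x4
    k=bot.calibration(name)
    if name!="wrist": return k["mtx"],np.array(k["extrinsics"])
    T=np.eye(4)
    p,q=pose if pose else (bot.read_position(),bot.read_tool_rot())
    T[:3,:3]=rot(q);T[:3,3]=p
    return k["mtx"],np.linalg.inv(T@np.array(k["hand_eye"]))
def unproj(KE,uv,z):
    K,E=KE; uv=np.atleast_2d(uv).astype(float)
    d=np.c_[uv,np.ones(len(uv))]@np.linalg.inv(K).T@E[:3,:3]
    c=-E[:3,:3].T@E[:3,3]
    return c+d*((z-c[2])/d[:,2])[:,None]
def proj(KE,X):
    K,E=KE; X=np.atleast_2d(X); p=(X@E[:3,:3].T+E[:3,3])@np.array(K).T
    return p[:,:2]/p[:,2:]
def snap(f):
    KE=cam("wrist"); im=bot.camera("wrist")
    cv2.imwrite(f"pics/{f}.png",im[:,:,::-1]); np.savez(f"pics/{f}.npz",K=KE[0],E=KE[1],im=im); return KE,im
E
python3 - <<'E'
from h import *
T=cam("top");s=512/800
P=lambda l,z:print(unproj(T,np.array(l)*s,z).round(3).tolist())
P([[320,236],[391,238],[386,331],[314,327]],.012)
P([[475,304],[539,304],[539,368],[474,367],[507,358]],.005)
P([[238,318]],.014);P([[222,388],[235,342]],.018)
E
```

```text
[[0.702, 0.101, 0.012], [0.694, -0.065, 0.012], [0.475, -0.049, 0.012], [0.488, 0.116, 0.012]]
[[0.534, -0.256, 0.005], [0.531, -0.404, 0.005], [0.383, -0.395, 0.005], [0.389, -0.247, 0.005], [0.407, -0.323, 0.005]]
[[0.513, 0.289, 0.014]]
[[0.354, 0.322, 0.018], [0.457, 0.294, 0.018]]
```

Run:
```python
from h import *
bot.move_pose([0.56,0.028,0.32],down(1.5)); snap("st1")
bot.move_linear([0.56,-0.06,0.32]); snap("st2")
bot.move_pose([0.46,-0.325,0.22],down(1.5)); snap("fr1")
print(bot.read_clock(),bot.read_joint_positions())
ims=[cv2.imread(f"pics/{f}.png") for f in ("st1","fr1")]
cv2.imwrite("pics/v1.png",cv2.resize(ims[0],(800,600),interpolation=cv2.INTER_CUBIC))
cv2.imwrite("pics/v2.png",cv2.resize(ims[1],(800,600),interpolation=cv2.INTER_CUBIC))
```

```text
5.2917 [-7.43875921e-01  3.57437241e-01 -1.75137962e-01  1.03716414e+00
  4.46842198e-04  8.95729721e-01]
```

View pics/v1.png

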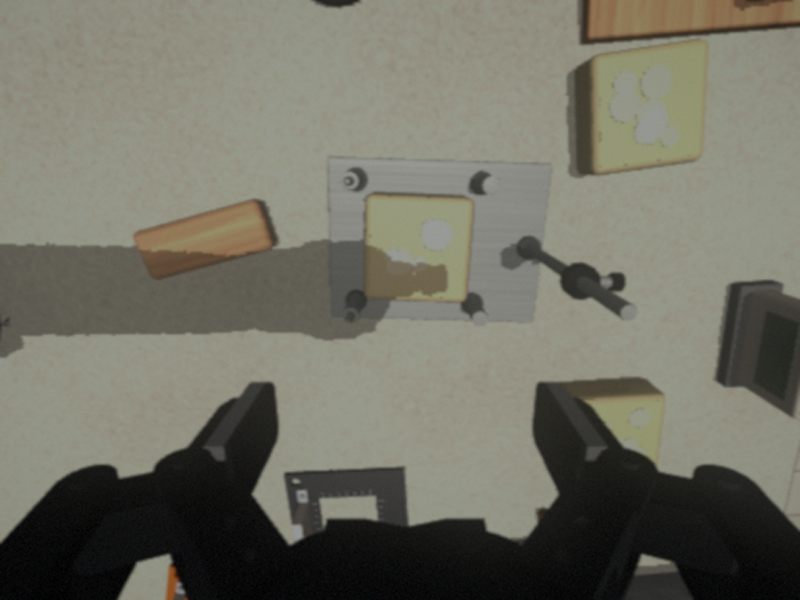

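View pics/v2.png

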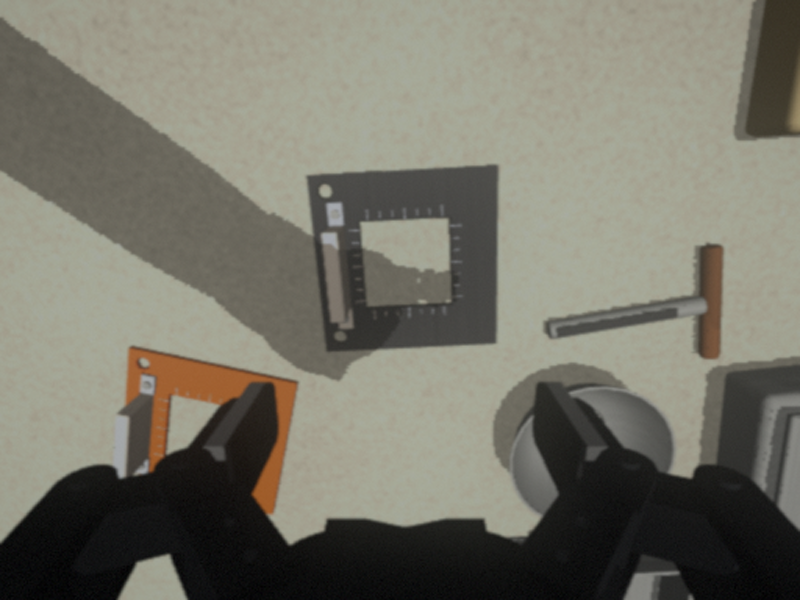

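Wrist views: the stand's base spans (329..551,157..322), with pins at about (350,181) and (352,316). The dark frame is at (308..497,165..351), with holes at (325,190) and (340,337). I'll enlarge the stand for exact pin and post pixels.

Run:
```python
from h import *
a=cv2.imread("pics/st1.png")[90:215,200:420]
b=cv2.imread("pics/fr1.png")[95:235,185:335]
cv2.imwrite("pics/c1.png",cv2.convertScaleAbs(cv2.resize(a,(800,455),interpolation=cv2.INTER_CUBIC),alpha=1.5))
d=np.load("pics/fr1.npz");KE=(d["K"],d["E"])
m=np.array([[-75,75,5],[75,75,5],[75,-75,5],[-75,-75,5],[-62,62,5],[-62,-62,5]])/1e3
uv=np.array([[308,176],[497,165],[495,342],[328,351],[325,190],[340,337]])*.64
from scipy.optimize import least_squares
def f(x):
    c,s=np.cos(x[2]),np.sin(x[2]); X=m@np.array([[c,s,0],[-s,c,0],[0,0,1]])+[x[0],x[1],0]
    return (proj(KE,X)-uv).ravel()
r=least_squares(f,[.46,-.325,0]);print(r.x,r.fun.round(1))
```

```text
[ 0.46391475 -0.32396503 -0.01608372] [-1.1 -0.8  1.1 -0.6  1.2  0.8 -0.9  0.4 -0.2  0.6 -0.1  0.1]
```

View pics/c1.png

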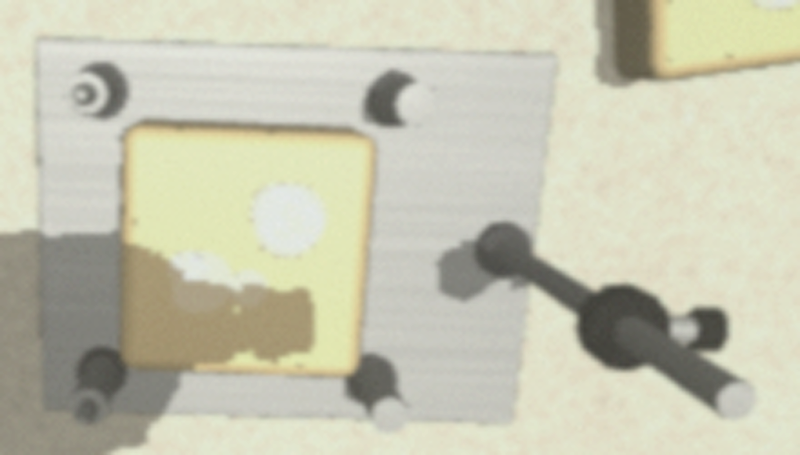

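Run:
```python
from h import *
from scipy.optimize import least_squares
d=np.load("pics/st1.npz");KE=(d["K"],d["E"])
uv=np.array([[84,94],[88,408],[413,103],[389,413],[737,398],[623,327],[37,38],[556,55],[516,422],[45,410]])/3.636+[200,90]
def f(x):
    b=x[4]
    m=np.array([[-62,62,82],[-62,-62,82],[62,62,64],[62,-62,64],[115,0,227],[115,0,x[3]*1e3],[b*1e3-110,82.5,12],[b*1e3+110,82.5,12],[b*1e3+110,-82.5,12],[b*1e3-110,-82.5,12]])/1e3
    c,s=np.cos(x[2]),np.sin(x[2]); X=m@np.array([[c,s,0],[-s,c,0],[0,0,1]])+[x[0],x[1],0]
    return (proj(KE,X)-uv).ravel()
r=least_squares(f,[.56,.03,-.07,.15,.02]);print(r.x.round(4),r.fun.round(1))
for q in ["st2"]: print()
for nm in ["scene","top"]:
    K=cam(nm)
    x=r.x;X=np.array([x[0]+.115*np.cos(x[2]),x[1]+.115*np.sin(x[2])])
    print(nm,[proj(K,[*X,z]).round(1).tolist() for z in (.135,x[3],.17,.227)])
```

```text
[ 0.5729  0.0287 -0.103   0.1543  0.0206] [-1.  -0.4 -1.4  3.1  1.  -0.3  0.1  0.2  0.5  0.2  0.3 -0.5 -0.4 -0.9
  1.4 -0.8 -0.4  0.3 -0.6 -0.3]

scene [[[313.4, 196.7]], [[314.1, 192.4]], [[314.6, 188.9]], [[316.6, 175.3]]]
top [[[226.1, 145.4]], [[225.8, 143.8]], [[225.6, 142.5]], [[224.7, 137.5]]]
```

Stand fit: centre (0.573, 0.029), yaw −0.10, collar at 0.154 m, which agrees with the scene view. Now I'll pick the frame.

Run:
```python
from h import *
x,y,a=.4639,-.3240,-.016
p=[x-.055*np.cos(a),y-.055*np.sin(a)]
bot.move_pose([*p,.10],down(a+np.pi/2))
print(bot.move_linear([*p,.0115],speed=.1,until_force=6),bot.read_position())
bot.set_gripper(0.0,70)
print(bot.read_gripper_width(),bot.read_finger_force(),bot.read_ft_force())
bot.move_linear([*p,.15],speed=.12)
a=-.103;q=[.5729-.055*np.cos(a),.0287-.055*np.sin(a)]
bot.move_linear([*q,.15],speed=.25,rotation=down(a+np.pi/2))
bot.move_linear([*q,.112],speed=.1)
bot.wait(.2);KE,im=snap("pl1")
cv2.imwrite("pics/pl1v.png",cv2.convertScaleAbs(cv2.resize(im[:,:,::-1],(800,600),interpolation=cv2.INTER_CUBIC),alpha=1.5))
print(bot.read_clock(),bot.read_position(),bot.read_ft_force(),bot.read_gripper_width())
```

```text
False [ 0.40940474 -0.32359211  0.01208382]
0.12650464244920956 69.12759304046631 [-1.51660567 -0.06374603  3.14766076]
11.3083 [0.51874652 0.03430423 0.11267342] [ 0.88853796 -0.39822217 -3.57082502] 0.12981706156077552
```

View pics/pl1v.png

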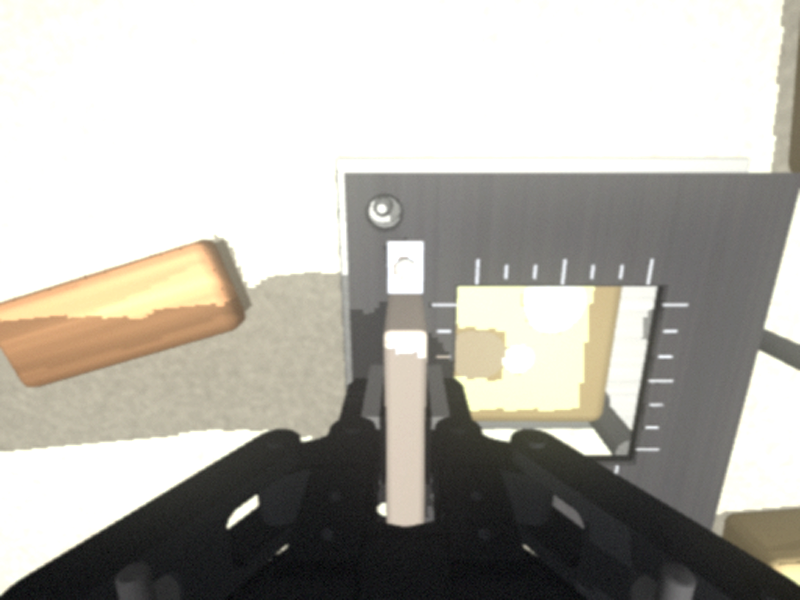

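The left pin nose shows in the left hole at (382,209), and the right hole is at about (385,510). I'll enlarge both for the final correction.

Run:
```python
from h import *
im=np.load("pics/pl1.npz")["im"][:,:,::-1]
a=cv2.resize(im[116:156,227:267],(400,400),interpolation=cv2.INTER_CUBIC)
b=cv2.resize(im[306:346,227:267],(400,400),interpolation=cv2.INTER_CUBIC)
cv2.imwrite("pics/h1.png",np.hstack([cv2.convertScaleAbs(a,alpha=1.6),cv2.convertScaleAbs(b,alpha=2.5)]))
```

```text
(no output)
```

View pics/h1.png

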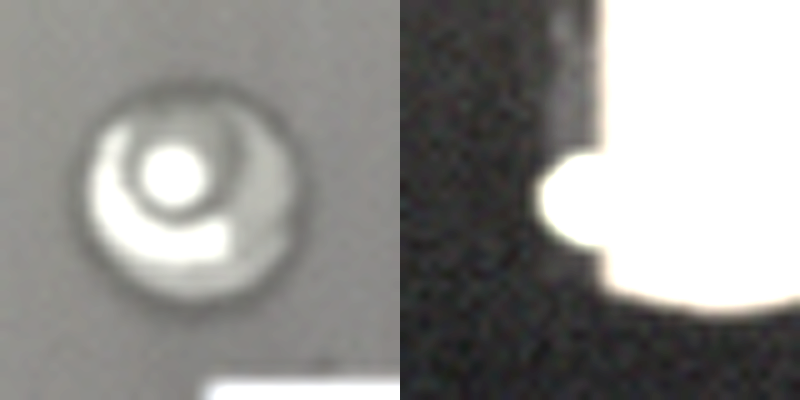

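Run:
```python
from h import *
d=np.load("pics/pl1.npz");KE=(d["K"],d["E"]);g=d["im"].mean(2)
pin=unproj(KE,[244.5,133.6],.082)[0]
for z in(.1056,.1006): print("hole",unproj(KE,[246.2,135.3],z)[0].round(4),"pin",pin.round(4))
def fit(c,lo,hi):
    v=[];
    for u in c:
        col=np.diff(cv2.GaussianBlur(g,(1,5),0)[lo:hi,u]); v.append(lo+np.argmin(col))
    return np.polyfit(c,v,1),np.std(v)
print("plate edge",fit(range(230,470,4),104,118))
```

```text
hole [0.5194 0.0972 0.1056] pin [0.5173 0.0962 0.082 ]
hole [0.5192 0.0967 0.1006] pin [0.5173 0.0962 0.082 ]
plate edge (array([3.399958e-17, 1.100000e+02]), np.float64(0.0))
```

Run:
```python
from h import *
p=bot.read_position(); q=[p[0]-.002-0.0005,p[1]-.0007]
bot.move_linear([*q,.112],speed=.05)
print(bot.read_position())
r=bot.move_linear([*q,.0755],speed=.03,until_force=6); 
print(r,bot.read_position(),bot.read_ft_force(),bot.read_clock())
KE,im=snap("pl2")
a=cv2.resize(im[80:230,200:400,::-1],(800,600),interpolation=cv2.INTER_CUBIC)
cv2.imwrite("pics/pl2v.png",cv2.convertScaleAbs(a,alpha=1.6))
```

```text
[0.51610979 0.03362162 0.11215403]
True [0.51601057 0.03362356 0.0757033 ] [-0.12568537  0.33458328  5.15021404] 12.7333
```

View pics/pl2v.png

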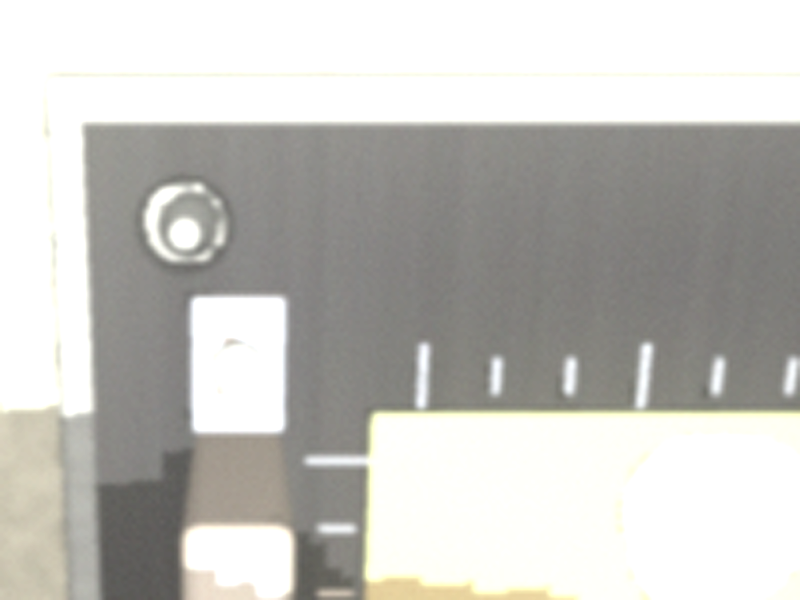

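Seated: TCP z is 0.0757 and the pin is centred in the hole. Releasing, then looking at the lens.

Run:
```python
from h import *
bot.wait(.15); bot.set_gripper(1.0); bot.wait(.3)
print(bot.read_gripper_width(),bot.read_ft_force())
p=bot.read_position()
bot.move_linear([p[0],p[1],.2],speed=.12); KE,im=snap("fl1")
bot.move_pose([.44,.30,.16],down(np.pi-.22)); bot.wait(.1)
KE,im2=snap("lo1")
o=np.hstack([cv2.resize(im[:,:,::-1],(400,300)),np.zeros((300,400,3),np.uint8)])
big=cv2.resize(im2[:,:,::-1],(800,600),interpolation=cv2.INTER_CUBIC)
cv2.imwrite("pics/fl1v.png",cv2.convertScaleAbs(np.vstack([np.hstack([cv2.resize(im[:,:,::-1],(360,270)),]),cv2.resize(big,(360,270))]),alpha=1.4))
cv2.imwrite("pics/lo1v.png",cv2.convertScaleAbs(big,alpha=1.3))
print(bot.read_clock(),bot.read_position())
```

```text
0.9973946897083317 [ 0.23896141  0.98457564 -0.18991274]
16.425 [0.44082301 0.29902922 0.16017009]
```

View pics/lo1v.png

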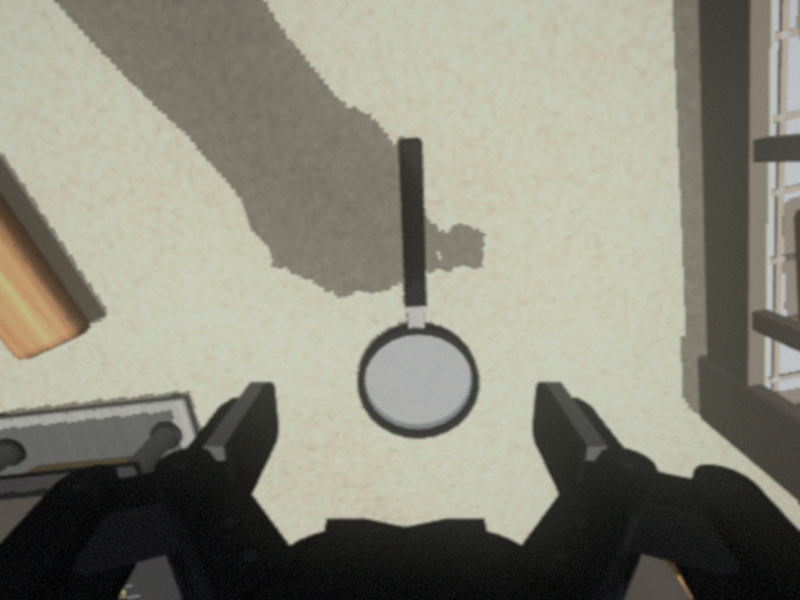

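The lens rim is centred at (418,380), and the handle runs from (415,305) to (411,140), free on all sides. Grasping it now.

Run:
```python
from h import *
d=np.load("pics/lo1.npz");KE=(d["K"],d["E"]);s=.64
c=unproj(KE,np.array([418,380])*s,.012)[0]; h=unproj(KE,np.array([[411,140],[415,305]])*s,.018)
print(c,h)
v=c-h[0]; a=np.arctan2(v[1],v[0]); print(a,np.linalg.norm(v[:2]),np.linalg.norm((c-h[1])[:2]))
ax=np.array([np.cos(a),np.sin(a)])
e=h[0][:2]; L=e+.170*ax; C=(L+c[:2])/2   # centre along the axis
g=C-.076*ax
bot.move_pose([*g,.08],down(np.pi+a))
print(bot.move_linear([*g,.003],speed=.08,until_force=6),bot.read_position())
bot.set_gripper(0.0,90)
print(bot.read_gripper_width(),bot.read_finger_force(),bot.read_ft_force(),bot.read_position())
bot.move_linear([*g,.2],speed=.12); bot.wait(.2)
print(bot.read_gripper_width(),bot.read_finger_force(),bot.read_ft_force(),bot.read_clock())
KE,im=snap("lo2")
cv2.imwrite("pics/lo2v.png",cv2.convertScaleAbs(cv2.resize(im[:,:,::-1],(800,600),interpolation=cv2.INTER_CUBIC),alpha=1.3))
np.savez("pics/g.npz",C=C,g=g,a=a)
```

```text
[0.51479637 0.29342788 0.012     ] [[0.35313787 0.32386145 0.018     ]
 [0.45627775 0.30382219 0.018     ]]
-0.1860804787640757 0.16449824356017803 0.05943459361608485
False [0.4432327  0.30722165 0.00346296]
0.1537813987801669 89.14844870567322 [-1.03649613 -0.96141374  6.4898209 ] [0.4429386  0.30702853 0.00341029]
0.1462798889562154 88.42257142066956 [-0.55780281  0.16416346 -1.8130348 ] 20.6
```

View pics/lo2v.png

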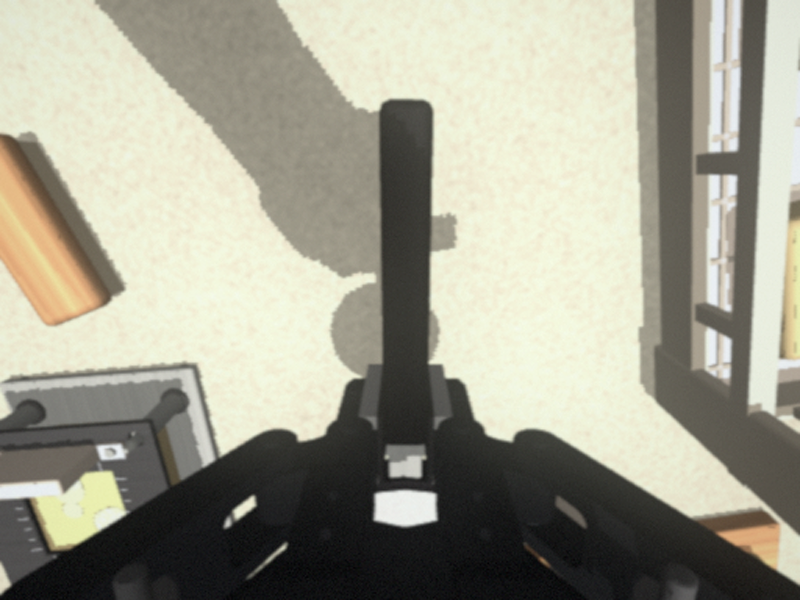

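Lens is firmly held and aligned with the tool. I'll bring it over the window and check with the scene camera.

Run:
```python
from h import *
W=np.array([.5707,.0280]); a=-.103; ax=np.array([np.cos(a),np.sin(a)]); g=W-.076*ax
bot.move_linear([*g,.2],speed=.2,rotation=down(np.pi+a))
bot.move_linear([*g,.1508],speed=.08); bot.wait(.4)
p=bot.read_position(); print(p,bot.read_finger_force(),bot.read_ft_force(),bot.read_clock())
outs=[]
for c,r in (("scene",(255,140,100,75)),("top",(190,125,70,52))):
    im=bot.camera(c)[:,:,::-1].copy(); K=cam(c); np.save(f"pics/fin_{c}.npy",im)
    k=8 if c=="scene" else 8
    x,y,w,h=r; cr=cv2.convertScaleAbs(cv2.resize(im[y:y+h,x:x+w],(400,300) if c=="scene" else (400,297),interpolation=cv2.INTER_CUBIC),alpha=1.5)
    f=400/w; t=np.linspace(0,2*np.pi,24)
    X=np.c_[W[0]+.045*np.cos(t),W[1]+.045*np.sin(t),np.full(24,p[2]-.0034+.014)]
    e=[*(W-.17*ax),p[2]-.0034+.009]
    clean=cr.copy()
    for q in (proj(K,np.vstack([X,[e]]))-[x,y]+.5)*f: cv2.circle(cr,tuple(np.int32(q)),1,(0,0,255),-1)
    outs.append(np.hstack([clean,cr]))
cv2.imwrite("pics/fin.png",np.vstack(outs))
```

```text
[0.49523818 0.03577202 0.15102625] 88.43587875366211 [-0.00792068 -0.33328867 -1.54680923] 23.35
```

View pics/fin.png

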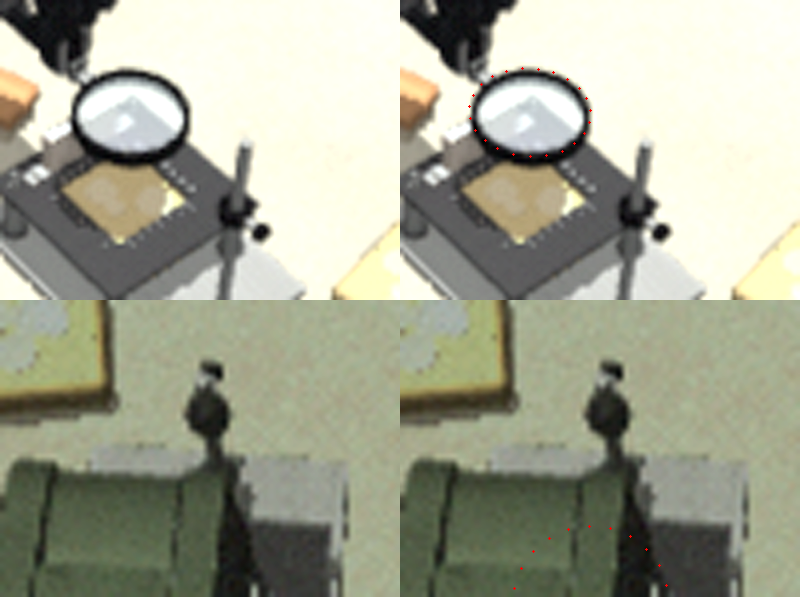

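In the scene view the rim lies within about 2 mm of the predicted circle and is level, centred over the window. The collar reads 0.151–0.154 m. I'll trim 1.5 mm down and hand in.

Run:
```python
from h import *
p=bot.read_position(); bot.move_linear([p[0],p[1],.1493],speed=.02); bot.wait(.7)
print(bot.read_position(),bot.read_clock()); print(bot.close_job())
```

```text
[0.49519201 0.03578178 0.14931842] 24.4
the job is handed in; nothing more can be done
None
```

The job is handed in at 24.4 s: the frame is seated over both pins and released, and the lens is held level over the window at about 0.153 m against a collar read at 0.151–0.154 m. The judge's verdict was not returned.

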